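# Turn the lens carrier end for end in the stereoscope viewer

## Task

The lens carrier sits in the viewer frame the wrong way round, with its square handle sticking out. Push it in to release the push-push catch, take it out, turn it end for end, and push it back in square handle first until the catch holds it again, with the round handle sticking out. Leave the other things on the bench where they are.

Things in the scene. Friction and masses are not known exactly. Their poses are not given: they have to be found in the camera images.
- bay_mouth (a point): Centre of the mouth of the carrier bay in the viewer frame, 12 mm above the bench (half the carrier's thickness). +x points into the bay along its axis, z up, y across. The bay has the bench as its floor, is 68 mm wide (flared over the first 19 mm to about 79 mm at the mouth) and 32 mm high. The bench is clear for 220 mm before the mouth, 100 mm each side.
- viewer_top (a point): Middle of the viewer frame's top, 44 mm up, 80 mm behind the mouth. The frame is a fixed mahogany housing 160 mm long, 92 wide, 44 high. Two brass eyepieces (82 mm high) stand on it from 100 mm behind the mouth; there a cast-iron vise (52 mm high, 128 mm wide, crank reaching 115 mm to the frame's -y side) grips it.
- carrier_center (a point): Centre (half-way up) of the lens carrier, a loose pale boxwood slab 180 mm long, 24 thick, 0.15 to 0.3 kg, lying flat: a body 84 x 64 mm with two amber lenses on top and a handle at each end. +x points to the round handle, z up. Held by the catch, the centre is 42 mm (within 3) inside the mouth: body flush with the mouth, only the outer handle sticks out.
- carrier_square (a point): Centre (half-way up) of the head of the carrier's square handle, 73 mm from the carrier's centre; 31 mm outside the mouth at the start. Each handle is a neck 14 mm long and 14 wide, then a head 34 mm long, 34 wide and 24 thick. This head is a plain square.
- carrier_round (a point): Centre (half-way up) of the head of the carrier's round handle (half-round end), 34 mm long and wide, 73 mm from the carrier's centre; inside the bay at the start.
- ejector (a joint): Ejector in the bay, pushed by the carrier's inner head (m, grows inwards). 0 = held by catch, -0.028 = out, +0.011 = firm stop. Spring 3 to 6 N outwards (a push takes up to 15 N), damped: push below 0.1 m/s. From 0: push to the stop (at least +0.010), let it return: released, carrier comes out 28 mm. From out: same push latches it at 0 on letting go. While held, claws lock the carrier: no pulling.
- focus_knob: Bystander: brass focusing knob standing on its flange, 68 mm across, 36 mm high; origin at the middle of its underside. Leave alone.
- loose_lens: Bystander: amber glass lens lying flat, 68 mm across, 14 mm thick; origin at the middle of its underside. Leave alone.
- burnisher: Bystander: boxwood burnishing stick lying flat, 167 mm long along its x axis, 22 mm wide, 16 mm high; origin on its underside near the middle. Leave alone.
Not all that is in view belongs to the job. There is more than one size of the part that bears carrier_center; the job needs the middle-sized.

How it is judged (in metres and radians):
On the way, in this order (a step that is already met when the one before it is completed fails the run):
1. the catch is released: the ejector has come out (value of joint ejector below -0.02 m), for 0.1 s.
2. the carrier is drawn wholly out of the bay (x of carrier_center in the frame of bay_mouth below -0.092 m), for 0.1 s.
At the end, for the whole second after the job is handed in: The ejector is held by the catch (joint within 4 mm of 0) with the square head inside the bay, 109 to 121 mm behind the mouth, and the round head outside; the carrier is at rest (value of joint ejector between -0.004 and 0.004 m and x of carrier_square in the frame of bay_mouth between 0.109 and 0.121 m and x of carrier_round in the frame of bay_mouth below -0.02 m and linear speed of carrier below 0.02 m/s); the robot touches nothing.
It fails at once if the brass knob is pushed or carried more than 30 mm from its place (distance of focus_knob from where it was at the start of the episode above 0.03 m).
It fails at once if the loose lens is pushed or carried more than 30 mm from its place (distance of loose_lens from where it was at the start of the episode above 0.03 m).
It fails at once if the burnishing stick is pushed or carried more than 30 mm from its place (distance of burnisher from where it was at the start of the episode above 0.03 m).
It also fails if it takes over 58 s, if anything falls off the work surface, if the arm or the gripper's body presses on something with over 40 N, if the wrist force passes 120 N, or if a joint passes its speed limit or range.

## Robot

A 6-joint arm with a two-finger parallel gripper is mounted at the origin on the work surface. World frame = base frame: x ahead of the robot, y to its left, z up, the work surface at z = 0. Lengths are in mm, angles in degrees, forces in N, time in s.
With the tool pointing down it reaches from about 225 to 875 mm from the base axis. Payload 3.4 kg.
Tool frame: the origin (TCP) lies at the very end of the fingers, on their centre line; the grasp point (between the pads) lies 19 mm behind it (grip_depth is the x of the grasp point in the tool frame, in mm); x points along the fingers, z is the direction in which the jaws open and shut, and the axes are right-handed (so a half turn about x gives the same grasp; the last joint's range is limited). The gripper opens to 85 mm and grips with 20 to 120 N. Pads are 22 mm wide; open, the fingers measure 114 mm over their backs; the gripper's body (76 mm by 85 mm) begins 54 mm behind the grasp point. The pads swing forward as they close: fully open they stand 13 mm farther back than shut.
Start: joints at [-6.933, 15.808, 86.224, -0, 77.962, -6.933], TCP at [575.033, -0.009, 231.328] pointing down, gripper open.
Joint ranges: [-165.64, 165.64], [-43.16, 119.46], [12.63, 154.43], [-67.54, 247.53], [6.08, 155.33], [-154.97, 154.97]. Speed limits (degrees/s): [147.25, 147.25, 180, 180, 180, 180].

## Interface

Orientations are given as [roll, pitch, yaw] about the fixed x, y, z axes, in that order (R = Rz(yaw) Ry(pitch) Rx(roll)).
In Python, from rig import * gives the robot as it stands.
- The arm moves only by the tool carry_out, never from a script. Its argument "rows" is a list of rows, each an object with "grip": the gripper command: -1 is shut, 1 is fully open, values between are in proportion; "linear": the shift along the tool's x, y, z in mm, a list of three; "dr": the turn, a rotation vector about the tool's x, y, z in rad, a list of three. A call has exactly 8 rows; each row is the pose to reach, as a shift and turn from the pose measured when the call began, along the tool's axes at that moment; what a row does not reach only later rows make up. A row lasts 1/8 s, in which the tool goes at most 62.5 mm and 10.7 degrees, less where a joint would pass 70% of its speed; a pose out of reach is approached as far as the arm can. A call with a gripper value outside its range is refused whole. The fingers move at their own pace and stop on an object; the grip force is fixed at half the most. Time passes only in rows, so rows that repeat a pose let the fingers close, or fill a call up. It gives the time, the measured TCP pose, the force and the opening at its end, in the units of the state.
- observe(): the state, without advancing time (a new reading comes with each control period).
- snapshot(name): name is "scene" or "side" or "wrist"; returns the picture (384x512x3 uint8, red, green, blue); there is no depth.
- camera_model(name): a dict with "intrinsics" (3x3 intrinsics, pixels), "k1" (the pictures are not rectified: a ray, as slopes to the right and down, at radius r is drawn at 1 + k1 r^2 times it, then the intrinsics apply), "position" and "orientation" of the camera in the world; the wrist camera has in their place "mount" (4x4, takes a point from camera to tool coordinates, whose origin is the TCP and whose axes are the tool frame's). Camera axes: x right, y down, z forward; pixel columns grow to the right and rows downward; lengths in mm; the calibration is good to about 2 mm. A picture is of the moment at which its call begins: read the wrist's pose just before it. camera_model takes no time and is no camera call.
- sign_off(): hands the job in, once; it reports no verdict.
The state is a dict: "time_s": time; "joint_positions": joint angles; "qd": joint speeds; "tau": joint torques, N m; "tcp_pos": TCP position; "tool_rot": TCP orientation; "ft_force": force on the tool from outside, world axes, zero at the start; "wrist_torque": the same for the moment, N m; "opening": finger opening in mm.
Only numpy, scipy, OpenCV 4.12 (cv2) and the standard library are available. Lean on these libraries where they do the work, as an engineer would, in place of code of your own. Each camera call takes 0.05 s, during which the arm holds its last target.

## Working session

There is one attempt and no reset: what is moved stays moved. The work goes in short steps, Python scripts to look and compute and a tool call to move; the robot and the scene stay as the last step left them, time stands still between calls to the robot, and variables do not carry over. Pictures are saved under pics/ and viewed, and the job is handed in when it is done.

Besides the shell and the picture viewer there is one more tool, called after "Call:" as name(argument=value, ...), one argument or row to a line, values as JSON. carry_out: Moves the arm, as the interface text tells. Its arguments: {"type":"object","properties":{"rows":{"type":"array"}},"required":["rows"]}

```bash
ls; mkdir -p pics; python3 - <<'E'
from rig import *
import cv2
s=observe();print(s)
for n in ["scene","side","wrist"]:
    im=snapshot(n);cv2.imwrite(f"pics/{n}0.png",im[:,:,::-1]);print(n,camera_model(n))
E
```

```text
pics
{'time_s': 0.0, 'joint_positions': array([-6.93258565e+00,  1.58464613e+01,  8.62981342e+01, -1.14498828e-04,
        7.79601967e+01, -6.93502198e+00]), 'qd': array([-0.09675098,  0.02855583, -0.02342553, -0.03416968, -0.05523748,
        0.03754247]), 'tau': array([ 6.20495921e-04, -4.16768074e+01, -2.45808578e+01, -1.52056768e-04,
        1.11346930e-02,  1.69860516e-05]), 'tcp_pos': array([5.74455683e+02, 6.21210941e-02, 2.30430986e+02]), 'tool_rot': array([173.1261799 ,  89.89520774, 173.12864022]), 'ft_force': array([ 0.14556444, -0.85478716,  0.9133452 ]), 'wrist_torque': array([-0.01925386,  0.06481599,  0.03188795]), 'opening': 85.4639560831189}
scene {'intrinsics': array([[433.18118242,   0.        , 256.34364269],
       [  0.        , 433.18118242, 192.62549656],
       [  0.        ,   0.        ,   1.        ]]), 'k1': -0.11203568616886612, 'position': array([1151.49301871,  137.85223174,  855.41791616]), 'orientation': array([-143.68769907,    0.66074278,  109.89508322])}
side {'intrinsics': array([[371.81865469,   0.        , 256.29514392],
       [  0.        , 371.81865469, 194.7468034 ],
       [  0.        ,   0.        ,   1.        ]]), 'k1': 0.03796458673237468, 'position': array([ 344.28865143, -726.79399952,  505.17392296]), 'orientation': array([-122.26725915,    0.79631107,  -19.63082988])}
wrist {'intrinsics': array([[337.51630453,   0.        , 258.54648665],
       [  0.        , 337.51630453, 192.8940197 ],
       [  0.        ,   0.        ,   1.        ]]), 'k1': -0.07005935113716691, 'mount': array([[ 2.59451998e-04, -2.77084114e-01,  9.60845631e-01,
        -1.42593876e+02],
       [-1.71400066e-04, -9.60845661e-01, -2.77084076e-01,
         7.09301659e+01],
       [ 9.99999952e-01, -9.27989875e-05, -2.96785562e-04,
        -7.24848079e-01],
       [ 0.00000000e+00,  0.00000000e+00,  0.00000000e+00,
         1.00000000e+00]])}
```

View pics/scene0.png

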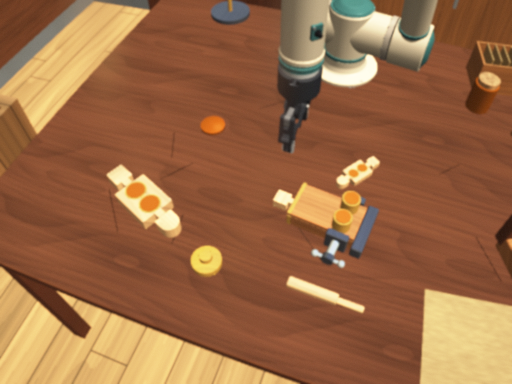

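View pics/side0.png

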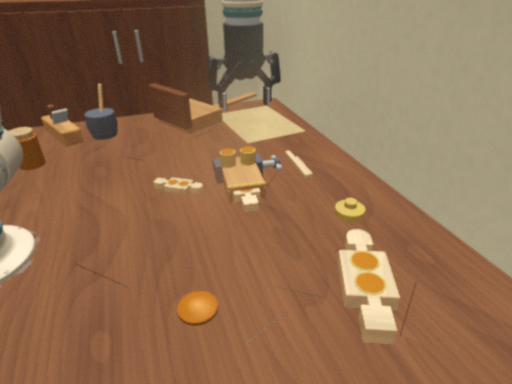

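View pics/wrist0.png

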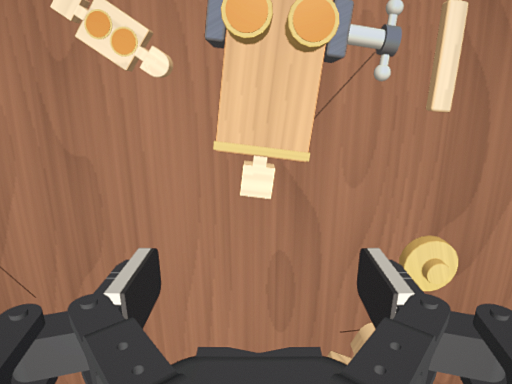

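```bash
cat > h.py <<'E'
import numpy as np,cv2
from rig import *
from scipy.spatial.transform import Rotation as Rn
def R(o): return Rn.from_euler('xyz',o,degrees=True).as_matrix()
def campose(n,s=None):
    c=camera_model(n)
    if n=='wrist':
        s=s or observe(); T=np.eye(4);T[:3,:3]=R(s['tool_rot']);T[:3,3]=s['tcp_pos']
        M=T@c['mount']; return c,M[:3,:3],M[:3,3]
    return c,R(c['orientation']),np.array(c['position'])
def pix2z(n,uv,z,s=None):
    c,Rc,p=campose(n,s);K=c['intrinsics'];out=[]
    for u,v in np.atleast_2d(uv):
        d=np.array([(u-K[0,2])/K[0,0],(v-K[1,2])/K[1,1]]);x=d.copy()
        for _ in range(20): x=d/(1+c['k1']*(x@x))
        r=Rc@np.array([x[0],x[1],1]);out.append(p+r*(z-p[2])/r[2])
    return np.array(out)
def proj(n,P,s=None):
    c,Rc,p=campose(n,s);K=c['intrinsics'];q=(np.atleast_2d(P)-p)@Rc
    x=q[:,:2]/q[:,2:];x=x*(1+c['k1']*(x**2).sum(1,keepdims=True))
    return x*[K[0,0],K[1,1]]+[K[0,2],K[1,2]]
def crop(n,f,x0,y0,x1,y1,k):
    im=snapshot(n);cv2.imwrite(f,cv2.resize(im[y0:y1,x0:x1,::-1],None,fx=k,fy=k,interpolation=cv2.INTER_CUBIC));return im
E
python3 - <<'E'
from h import *
s=observe();print(R(s['tool_rot']).round(3))
c,Rc,p=campose('wrist');print(p,Rc.round(2))
print(pix2z('wrist',[(214,147),(309,158)],44).round(1))
print(pix2z('wrist',[(244,161),(275,163),(271,198),(240,195)],24).round(1))
print(pix2z('wrist',[(431,260),(158,62),(455,5),(441,108)],[20][0]).round(1))
im=cv2.imread('pics/wrist0.png');cv2.imwrite('pics/w0c.png',cv2.resize(im[100:240,180:340],None,fx=4.5,fy=4.2,interpolation=cv2.INTER_CUBIC))
E
```

```text
[[-0.001  0.     1.   ]
 [ 0.     1.    -0.   ]
 [-1.     0.    -0.001]]
[574.06867909  70.920507   373.22468596] [[ 1.    0.   -0.  ]
 [-0.   -0.96 -0.28]
 [-0.    0.28 -0.96]]
[[529.9  22.8  44. ]
 [623.3  11.9  44. ]]
[[558.2   5.1  24. ]
 [590.8   3.   24. ]
 [586.9 -35.5  24. ]
 [553.4 -32.1  24. ]]
[[ 777.3 -113.4   20. ]
 [ 473.4  104.7   20. ]
 [ 766.1  160.8   20. ]
 [ 763.2   61.1   20. ]]
```

View pics/w0c.png

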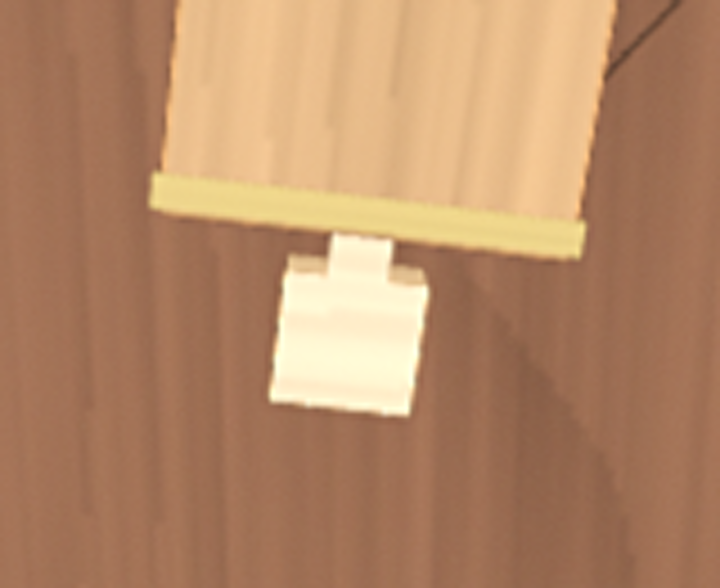

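```bash
python3 - <<'E'
from h import *
m=pix2z('wrist',[(213.3,150),(309.3,161.4)],44);print(m)
h=pix2z('wrist',[(243.3,163.8),(275.1,167.9),(271.1,198.8),(240,195.7)],24);print(h)
c=h.mean(0);mc=m.mean(0)
print('head',c,'mouth',mc)
d=m[1]-m[0];print('yaw from mouth',np.degrees(np.arctan2(d[1],d[0]))+90)
e=(h[0]+h[1]-h[2]-h[3]);print('yaw head',np.degrees(np.arctan2(e[1],e[0])))
e=(h[1]+h[2]-h[0]-h[3]);print('yaw head',np.degrees(np.arctan2(e[1],e[0]))+90)
# frame side edges
l=pix2z('wrist',[(180+165/4.5,100+175/4.2),(180+182/4.5,100),(180+582/4.5,100+215/4.2),(180+617/4.5,100)],44)
for a,b in((0,1),(2,3)):
  e=l[b]-l[a];print('side yaw',np.degrees(np.arctan2(e[1],e[0])))
print(l)
print((mc-c), np.linalg.norm((mc-c)[:2]))
E
```

```text
[[529.08212536  19.83649256  44.        ]
 [623.76983254   8.50128977  44.        ]]
[[557.43572509   2.09062741  24.        ]
 [590.92682448  -2.29929917  24.        ]
 [587.04718196 -36.38990347  24.        ]
 [553.43523906 -32.9007683   24.        ]]
head [572.21124265 -17.37483588  24.        ] mouth [576.42597895  14.16889117  44.        ]
yaw from mouth 83.17352510886758
yaw head 83.4924439114717
yaw head 83.30314491794176
side yaw 83.06605861937685
side yaw 83.50967581254902
[[532.65869131  28.00869411  44.        ]
 [537.45997477  67.48825664  44.        ]
 [623.40289447  18.68132634  44.        ]
 [628.96583384  67.5800354   44.        ]]
[ 4.2147363  31.54372705 20.        ] 31.82405879707125
```

```bash
cat >> h.py <<'E'
YAW=83.3; M=np.array([576.,13.5,12.]); A=np.array([np.cos(np.radians(YAW)),np.sin(np.radians(YAW)),0]); B=np.array([-A[1],A[0],0])
def st():
    s=observe();T=R(s['tool_rot']);p=s['tcp_pos'];d=p-M
    print('t %.2f tcp %s s %.1f lat %.1f yawY %.2f tilt %s open %.1f F %s Fa %.1f q6 %.1f'%(s['time_s'],p.round(1),d@A,d@B,np.degrees(np.arctan2(T[1,1],T[0,1])),T[:,0].round(3),s['opening'],s['ft_force'].round(1),s['ft_force']@A,s['joint_positions'][5]));return s
def go(P,psi,s=None):
    s=s or observe();T=R(s['tool_rot']);p=np.radians(psi)
    D=np.array([[0,np.cos(p),np.sin(p)],[0,np.sin(p),-np.cos(p)],[-1,0,0]])
    print('lin',(T.T@(np.array(P)-s['tcp_pos'])).round(1),'dr',Rn.from_matrix(T.T@D).as_rotvec().round(3))
def W(sx,lat,z): 
    P=M+sx*A+lat*B; P[2]=z; return P
E
python3 - <<'E'
from h import *
s=st()
go(W(-80,0,50),YAW);go(W(-80,0,6),YAW)
print('lens',pix2z('scene',(212,125),7),'knob',pix2z('scene',(206,262),30),'big',pix2z('scene',[(120,176),(170,224)],24),'small',pix2z('scene',[(345,181),(373,162)],15),'burn',pix2z('scene',[(290,283),(362,308)],16))
print([q.round() for q in [pix2z('scene',[(284,199)],24)]])
E
```

```text
t 0.15 tcp [574.6   0.  230.6] s -13.6 lat -0.2 yawY 90.00 tilt [-0.001  0.    -1.   ] open 85.1 F [ 0.3 -0.1  0. ] Fa -0.1 q6 -6.9
lin [180.6 -66.   -7.7] dr [ 0.117 -0.001 -0.   ]
lin [224.6 -66.   -7.6] dr [ 0.117 -0.001 -0.   ]
lens [[ 391.19408546 -277.99296901    7.        ]] knob [[ 792.11795236 -116.23604688   30.        ]] big [[ 644.75617659 -417.133901     24.        ]
 [ 729.00096527 -234.51098119   24.        ]] small [[468.08686352 112.27108785  15.        ]
 [383.75005657 166.4759635   15.        ]] burn [[772.03395925  65.16575548  16.        ]
 [776.79357248 220.1711322   16.        ]]
[array([[576., -11.,  24.]])]
```

Call:
carry_out(
  rows=[
    {"grip": -1,"linear": [0,-33,-4],"dr": [0.06,0,0]},
    {"grip": -1,"linear": [40,-66,-7.6],"dr": [0.117,0,0]},
    {"grip": -1,"linear": [80,-66,-7.6],"dr": [0.117,0,0]},
    {"grip": -1,"linear": [120,-66,-7.6],"dr": [0.117,0,0]},
    {"grip": -1,"linear": [160,-66,-7.6],"dr": [0.117,0,0]},
    {"grip": -1,"linear": [200,-66,-7.6],"dr": [0.117,0,0]},
    {"grip": -1,"linear": [220,-66,-7.6],"dr": [0.117,0,0]},
    {"grip": -1,"linear": [223,-66,-7.6],"dr": [0.117,0,0]},
  ],
)

```text
time_s: 1.15
tcp_pos: [565.3, -65.6, 5.9]
tool_rot: [174.6, 89.7, 167.9]
ft_force: [0.5, -0.4, -0.3]
opening: 0.4
```

```bash
python3 - <<'E'
from h import *
s=st();im=snapshot('wrist');cv2.imwrite('pics/w1.png',im[:,:,::-1])
print(proj('wrist',[W(-48,0,24),W(0,0,44),W(-48,17,24),W(-48,-17,24),W(0,46,44),W(0,-46,44)],s).round(1))
E
```

```text
t 1.15 tcp [565.3 -65.6   5.9] s -79.8 lat 1.4 yawY 83.29 tilt [-0.005  0.001 -1.   ] open 0.4 F [ 0.5 -0.4 -0.3] Fa -0.4 q6 -6.9
[[264.  200.7]
 [265.3  64.7]
 [220.1 200.6]
 [308.  200.7]
 [111.   66.7]
 [419.9  66.8]]
```

View pics/w1.png

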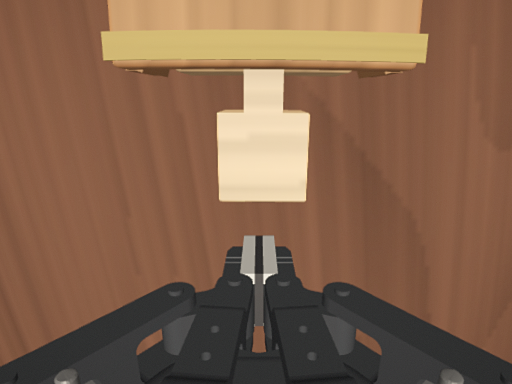

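Call:
carry_out(
  rows=[
    {"grip": -1,"linear": [0,6,1],"dr": [0,0,0]},
    {"grip": -1,"linear": [0,12,1.4],"dr": [0,0,0]},
    {"grip": -1,"linear": [0,16,1.4],"dr": [0,0,0]},
    {"grip": -1,"linear": [0,19,1.4],"dr": [0,0,0]},
    {"grip": -1,"linear": [0,22,1.4],"dr": [0,0,0]},
    {"grip": -1,"linear": [0,24,1.4],"dr": [0,0,0]},
    {"grip": -1,"linear": [0,26,1.4],"dr": [0,0,0]},
    {"grip": -1,"linear": [0,28,1.4],"dr": [0,0,0]},
  ],
)

```text
time_s: 2.2
tcp_pos: [571.2, -41.6, 7.1]
tool_rot: [-109.4, 89.7, -116.0]
ft_force: [-1.0, -11.7, 0.7]
opening: -0.0
```

```bash
python3 - <<'E'
from h import *
s=st()
E
```

```text
t 2.20 tcp [571.2 -41.6   7.1] s -55.3 lat -1.6 yawY 83.43 tilt [-0.003 -0.005 -1.   ] open -0.0 F [ -1.  -11.7   0.7] Fa -11.7 q6 -4.1
```

Call:
carry_out(
  rows=[
    {"grip": -1,"linear": [0,4,-1],"dr": [0,0,0]},
    {"grip": -1,"linear": [0,6,-1],"dr": [0,0,0]},
    {"grip": -1,"linear": [0,8,-1],"dr": [0,0,0]},
    {"grip": -1,"linear": [0,9,-1],"dr": [0,0,0]},
    {"grip": -1,"linear": [0,10,-1],"dr": [0,0,0]},
    {"grip": -1,"linear": [0,11,-1],"dr": [0,0,0]},
    {"grip": -1,"linear": [0,12,-1],"dr": [0,0,0]},
    {"grip": -1,"linear": [0,12,-1],"dr": [0,0,0]},
  ],
)

```text
time_s: 3.2
tcp_pos: [571.6, -34.8, 7.2]
tool_rot: [-95.0, 89.2, -101.3]
ft_force: [-2.3, -15.6, -1.4]
opening: -0.1
```

```bash
python3 - <<'E'
from h import *
s=st();im=snapshot('wrist');cv2.imwrite('pics/w2.png',im[:,:,::-1])
E
```

```text
t 3.20 tcp [571.6 -34.8   7.2] s -48.5 lat -1.2 yawY 83.65 tilt [-0.003 -0.014 -1.   ] open -0.1 F [ -2.3 -15.6  -1.4] Fa -15.7 q6 -2.9
```

View pics/w2.png

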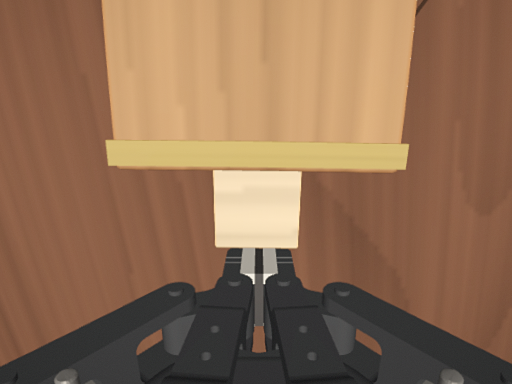

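Call:
carry_out(
  rows=[
    {"grip": -1,"linear": [0,5,0],"dr": [0,0,0]},
    {"grip": -1,"linear": [0,6,0],"dr": [0,0,0]},
    {"grip": -1,"linear": [0,7,0],"dr": [0,0,0]},
    {"grip": -1,"linear": [0,8,0],"dr": [0,0,0]},
    {"grip": -1,"linear": [0,9,0],"dr": [0,0,0]},
    {"grip": -1,"linear": [0,10,0],"dr": [0,0,0]},
    {"grip": -1,"linear": [0,10,0],"dr": [0,0,0]},
    {"grip": -1,"linear": [0,10,0],"dr": [0,0,0]},
  ],
)

```text
time_s: 4.25
tcp_pos: [572.7, -34.8, 7.6]
tool_rot: [-90.2, 88.3, -96.2]
ft_force: [-3.5, -30.3, 0.2]
opening: -0.1
```

```bash
python3 - <<'E'
from h import *
s=st()
E
```

```text
t 4.25 tcp [572.7 -34.8   7.6] s -48.3 lat -2.3 yawY 84.03 tilt [-0.003 -0.03  -1.   ] open -0.1 F [ -3.5 -30.3   0.2] Fa -30.5 q6 -1.8
```

Firm stop reached (force doubled with no advance). Now I back off 60 mm.

Call:
carry_out(
  rows=[
    {"grip": -1,"linear": [0,-4,0],"dr": [0,0,0]},
    {"grip": -1,"linear": [0,-10,0],"dr": [0,0,0.0]},
    {"grip": -1,"linear": [0,-20,0],"dr": [0,0,0.0]},
    {"grip": -1,"linear": [0,-30,0],"dr": [0,0,0.0]},
    {"grip": -1,"linear": [0,-40,0],"dr": [0,0,0.0]},
    {"grip": -1,"linear": [0,-50,0],"dr": [0,0,0.0]},
    {"grip": -1,"linear": [-30,-55,0],"dr": [0,0,0.0]},
    {"grip": -1,"linear": [-60,-55,0],"dr": [0,0,0.0]},
  ],
)

```text
time_s: 5.25
tcp_pos: [566.8, -88.3, 69.6]
tool_rot: [-92.3, 88.3, -98.3]
ft_force: [-0.5, 0.1, 0.3]
opening: 0.4
```

```bash
python3 - <<'E'
from h import *
s=st();im=snapshot('wrist');cv2.imwrite('pics/w3.png',im[:,:,::-1])
print(proj('wrist',[W(-76,17,24),W(-76,-17,24),W(-42,17,24),W(-42,-17,24)],s).round(1))
go(W(-59,0,60),YAW,s);go(W(-59,0,2),YAW,s)
E
```

```text
t 5.25 tcp [566.8 -88.3  69.6] s -102.2 lat -2.7 yawY 83.99 tilt [-0.004 -0.03  -1.   ] open 0.4 F [-0.5  0.1  0.3] Fa 0.0 q6 -7.6
[[226.  174.4]
 [285.7 175.1]
 [225.  113.5]
 [287.9 114.3]]
lin [ 8.3 43.5 -2.2] dr [ 0.012 -0.001  0.03 ]
lin [66.3 45.2 -2.1] dr [ 0.012 -0.001  0.03 ]
```

View pics/w3.png

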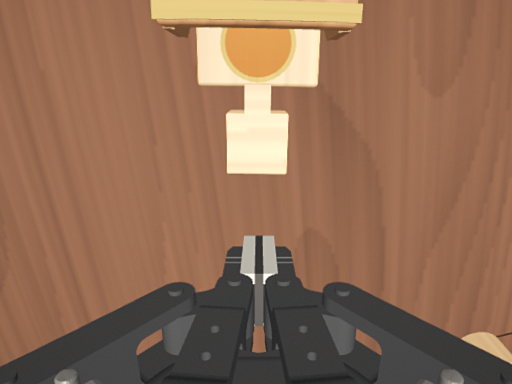

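Call:
carry_out(
  rows=[
    {"grip": 1,"linear": [0,0,0],"dr": [0,0,0]},
    {"grip": 1,"linear": [0,15,-1],"dr": [0.01,0,0.03]},
    {"grip": 1,"linear": [0,30,-2],"dr": [0.01,0,0.03]},
    {"grip": 1,"linear": [0,44,-2],"dr": [0.01,0,0.03]},
    {"grip": 1,"linear": [10,44,-2],"dr": [0.01,0,0.03]},
    {"grip": 1,"linear": [35,45,-2],"dr": [0.01,0,0.03]},
    {"grip": 1,"linear": [60,45,-2],"dr": [0.01,0,0.03]},
    {"grip": 1,"linear": [66,45,-2],"dr": [0.01,0,0.03]},
  ],
)

```text
time_s: 6.3
tcp_pos: [570.8, -45.5, 4.3]
tool_rot: [-21.6, 89.9, -28.2]
ft_force: [-0.3, 0.2, 0.6]
opening: 85.2
```

```bash
python3 - <<'E'
from h import *
s=st();im=snapshot('wrist');cv2.imwrite('pics/w4.png',im[:,:,::-1])
go(W(-59,0,2),YAW,s)
E
```

```text
t 6.30 tcp [570.8 -45.5   4.3] s -59.2 lat -1.7 yawY 83.46 tilt [ 0.002 -0.001 -1.   ] open 85.2 F [-0.3  0.2  0.6] Fa 0.2 q6 -4.9
lin [ 2.3  0.2 -1.7] dr [0.003 0.002 0.001]
```

View pics/w4.png

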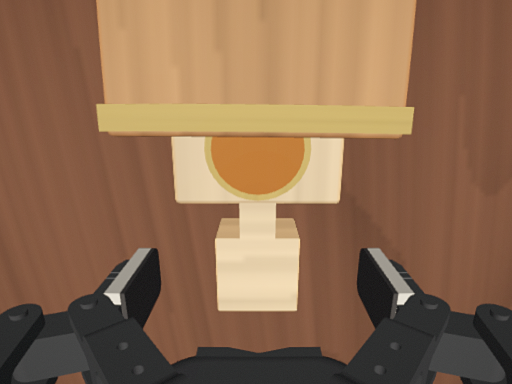

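Call:
carry_out(
  rows=[
    {"grip": -1,"linear": [1,0,0],"dr": [0,0,0]},
    {"grip": -1,"linear": [1,0,0],"dr": [0,0,0]},
    {"grip": -1,"linear": [1,0,0],"dr": [0,0,0]},
    {"grip": -1,"linear": [1,0,0],"dr": [0,0,0]},
    {"grip": -1,"linear": [1,0,0],"dr": [0,0,0]},
    {"grip": -1,"linear": [1,0,0],"dr": [0,0,0]},
    {"grip": -1,"linear": [1,0,0],"dr": [0,0,0]},
    {"grip": -1,"linear": [1,0,0],"dr": [0,0,0]},
  ],
)

```text
time_s: 7.35
tcp_pos: [571.9, -45.8, 4.5]
tool_rot: [-13.5, 89.7, -20.0]
ft_force: [-0.6, 0.4, 5.4]
opening: 32.4
```

```bash
python3 - <<'E'
from h import *
s=st();im=snapshot('wrist');cv2.imwrite('pics/w5.png',im[:,:,::-1])
E
```

```text
t 7.35 tcp [571.9 -45.8   4.5] s -59.4 lat -2.9 yawY 83.46 tilt [ 0.005 -0.002 -1.   ] open 32.4 F [-0.6  0.4  5.4] Fa 0.3 q6 -4.9
```

View pics/w5.png

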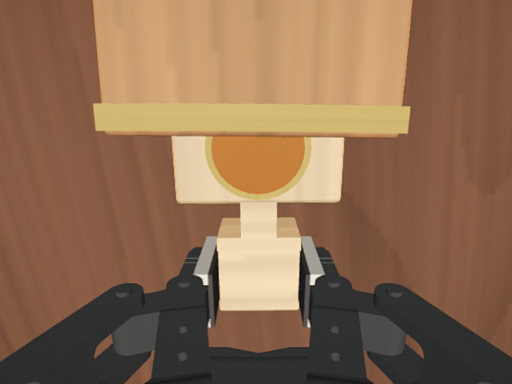

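Call:
carry_out(
  rows=[
    {"grip": -1,"linear": [-1,-8,0],"dr": [0,0,0]},
    {"grip": -1,"linear": [-1,-22,0],"dr": [0,0,0]},
    {"grip": -1,"linear": [-1,-40,0],"dr": [0,0,0]},
    {"grip": -1,"linear": [-1,-60,0],"dr": [0,0,0]},
    {"grip": -1,"linear": [-1,-80,0],"dr": [0,0,0]},
    {"grip": -1,"linear": [-1,-100,0],"dr": [0,0,0]},
    {"grip": -1,"linear": [-1,-118,0],"dr": [0,0,0]},
    {"grip": -1,"linear": [-1,-130,0],"dr": [0,0,0]},
  ],
)

```text
time_s: 8.4
tcp_pos: [557.0, -176.4, 5.7]
tool_rot: [-13.8, 89.7, -20.4]
ft_force: [-0.8, 0.1, -2.9]
opening: 32.6
```

```bash
python3 - <<'E'
from h import *
s=st();im=snapshot('wrist');cv2.imwrite('pics/w6.png',im[:,:,::-1])
cv2.imwrite('pics/sd6.png',snapshot('side')[:,:,::-1])
E
```

```text
t 8.40 tcp [ 557.  -176.4    5.7] s -190.9 lat -3.3 yawY 83.41 tilt [ 0.005 -0.002 -1.   ] open 32.6 F [-0.8  0.1 -2.9] Fa -0.0 q6 -17.8
```

View pics/w6.png

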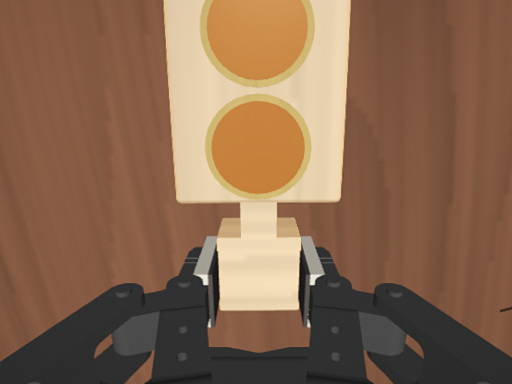

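View pics/sd6.png

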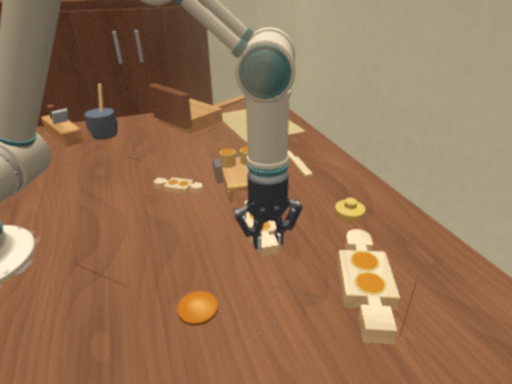

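Call:
carry_out(
  rows=[
    {"grip": -1,"linear": [0,0.3,6.4],"dr": [-0.087,0,0]},
    {"grip": -1,"linear": [0,1.6,15.2],"dr": [-0.209,0,0]},
    {"grip": -1,"linear": [0,4.4,25],"dr": [-0.349,0,0]},
    {"grip": -1,"linear": [0,8.5,34.3],"dr": [-0.489,0,0]},
    {"grip": -1,"linear": [0,13.9,42.9],"dr": [-0.628,0,0]},
    {"grip": -1,"linear": [0,20.5,50.7],"dr": [-0.768,0,0]},
    {"grip": -1,"linear": [0,28.1,57.5],"dr": [-0.908,0,0]},
    {"grip": -1,"linear": [0,36.5,63.2],"dr": [-1.047,0,0]},
  ],
)

```text
time_s: 9.5
tcp_pos: [624.6, -146.3, 5.9]
tool_rot: [-68.6, 89.7, -15.0]
ft_force: [-0.4, -0.3, -1.9]
opening: 33.2
```

```bash
python3 - <<'E'
from h import *
s=st();print(s['joint_positions'].round(1))
go(W(-118,-73,6),YAW+90,s)
im=snapshot('wrist');cv2.imwrite('pics/w7.png',im[:,:,::-1])
E
```

```text
t 9.50 tcp [ 624.6 -146.3    5.9] s -153.1 lat -66.9 yawY 143.65 tilt [ 0.005 -0.001 -1.   ] open 33.2 F [-0.4 -0.3 -1.9] Fa -0.3 q6 -73.1
[-19.4  32.1  94.6   0.   53.  -73.1]
lin [-0.1 12.1 33.5] dr [-0.517  0.001  0.006]
```

View pics/w7.png

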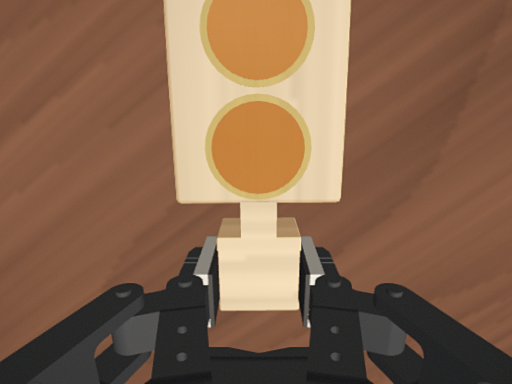

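Call:
carry_out(
  rows=[
    {"grip": -1,"linear": [0,1,10],"dr": [-0.14,0,0]},
    {"grip": -1,"linear": [0,4,21],"dr": [-0.3,0,0]},
    {"grip": -1,"linear": [0,9,30],"dr": [-0.44,0,0]},
    {"grip": -1,"linear": [0,12,33.5],"dr": [-0.517,0,0]},
    {"grip": -1,"linear": [1,12,33.5],"dr": [-0.517,0,0]},
    {"grip": 1,"linear": [1,12,33.5],"dr": [-0.517,0,0]},
    {"grip": 1,"linear": [1,12,33.5],"dr": [-0.517,0,0]},
    {"grip": 1,"linear": [1,12,33.5],"dr": [-0.517,0,0]},
  ],
)

```text
time_s: 10.55
tcp_pos: [635.8, -111.6, 5.2]
tool_rot: [-92.3, 89.6, -8.9]
ft_force: [0.2, 0.2, 1.0]
opening: 84.3
```

```bash
python3 - <<'E'
from h import *
s=st();print(s['joint_positions'].round(1))
im=snapshot('wrist');cv2.imwrite('pics/w8.png',im[:,:,::-1])
E
```

```text
t 10.55 tcp [ 635.8 -111.6    5.2] s -117.3 lat -74.0 yawY 173.41 tilt [ 0.007 -0.001 -1.   ] open 84.3 F [0.2 0.2 1. ] Fa 0.2 q6 -99.6
[-16.2  32.3  94.2   0.1  53.1 -99.6]
```

View pics/w8.png

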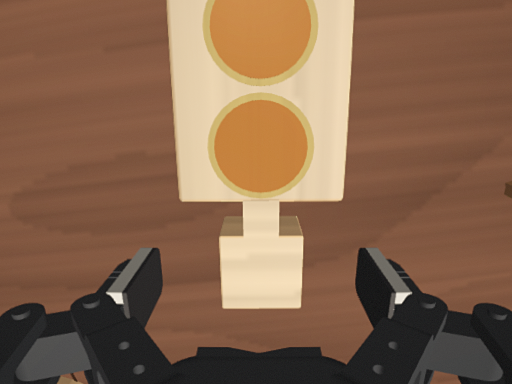

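Call:
carry_out(
  rows=[
    {"grip": 1,"linear": [-45,0,0],"dr": [0,0,0]},
    {"grip": 1,"linear": [-90,10,0],"dr": [0.12,0,0]},
    {"grip": 1,"linear": [-100,22,0],"dr": [0.3,0,0]},
    {"grip": 1,"linear": [-100,34,0],"dr": [0.48,0,0]},
    {"grip": 1,"linear": [-100,46,0],"dr": [0.66,0,0]},
    {"grip": 1,"linear": [-100,58,0],"dr": [0.84,0,0]},
    {"grip": 1,"linear": [-100,70,0],"dr": [1.02,0,0]},
    {"grip": 1,"linear": [-100,73,0],"dr": [1.2,0,0]},
  ],
)

```text
time_s: 11.6
tcp_pos: [561.6, -103.0, 104.8]
tool_rot: [-22.5, 89.6, -8.2]
ft_force: [0.5, 0.2, 0.5]
opening: 85.6
```

```bash
python3 - <<'E'
from h import *
s=st();print(s['joint_positions'].round(1))
go(W(-117,74,105),YAW-90,s)
E
```

```text
t 11.60 tcp [ 561.6 -103.   104.8] s -117.4 lat 0.8 yawY 104.29 tilt [ 0.006 -0.001 -1.   ] open 85.6 F [0.5 0.2 0.5] Fa 0.3 q6 -31.7
[-17.4  20.9  97.9   0.1  60.8 -31.7]
lin [ -0.7  26.6 -68.2] dr [ 1.937  0.006 -0.004]
```

Call:
carry_out(
  rows=[
    {"grip": 1,"linear": [0,4,-10],"dr": [0.18,0,0]},
    {"grip": 1,"linear": [0,8,-20],"dr": [0.36,0,0]},
    {"grip": 1,"linear": [0,12,-30],"dr": [0.54,0,0]},
    {"grip": 1,"linear": [0,16,-40],"dr": [0.72,0,0]},
    {"grip": 1,"linear": [0,19,-50],"dr": [0.9,0,0]},
    {"grip": 1,"linear": [0,23,-60],"dr": [1.08,0,0]},
    {"grip": 1,"linear": [0,26,-66],"dr": [1.26,0,0]},
    {"grip": 1,"linear": [0,26.5,-68],"dr": [1.44,0,0]},
  ],
)

```text
time_s: 12.6
tcp_pos: [488.6, -94.0, 104.5]
tool_rot: [60.7, 89.6, -7.9]
ft_force: [0.1, -0.5, -0.0]
opening: 85.2
```

```bash
python3 - <<'E'
from h import *
s=st();print(s['joint_positions'].round(1))
go(W(-117,74,60),YAW-90,s)
im=snapshot('wrist');cv2.imwrite('pics/w9.png',im[:,:,::-1])
E
```

```text
t 12.60 tcp [488.6 -94.  104.5] s -117.0 lat 74.3 yawY 21.42 tilt [ 0.006 -0.001 -1.   ] open 85.2 F [ 0.1 -0.5 -0. ] Fa -0.5 q6 49.6
[-1.900e+01  1.530e+01  1.069e+02  1.000e-01  5.750e+01  4.960e+01]
lin [44.5  0.  -0. ] dr [ 0.491  0.002 -0.006]
```

View pics/w9.png

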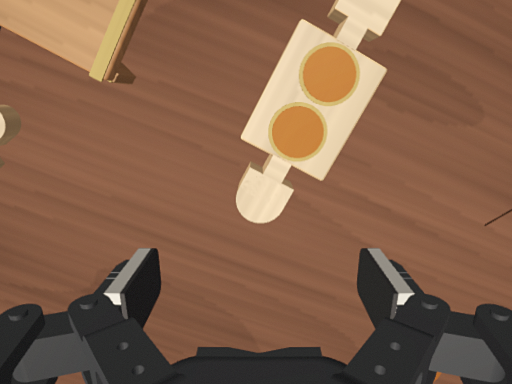

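```bash
python3 - <<'E'
from h import *
s=st();im=cv2.imread('pics/w9.png')
cv2.imwrite('pics/w9c.png',cv2.resize(im[130:240,200:330],None,fx=6,fy=5.4,interpolation=cv2.INTER_CUBIC))
p=proj('wrist',[W(-117,74-d[1],24)+A*d[0] for d in [(0,-17),(17,17),(-17,17),(0,0)]],s).round(1);print(p)
h=im.copy()
hsv=cv2.cvtColor(im,cv2.COLOR_BGR2HSV);print(hsv[200,262],hsv[230,262],hsv[160,300])
E
```

```text
t 12.65 tcp [488.5 -94.1 104.5] s -117.0 lat 74.3 yawY 21.21 tilt [ 0.006 -0.001 -1.   ] open 85.4 F [ 0.2  0.2 -1.3] Fa 0.2 q6 49.8
[[248.2 221. ]
 [249.  168.1]
 [292.9 190.8]
 [259.5 200.7]]
[ 18  61 238] [ 10 123 145] [ 22 116 215]
```

View pics/w9c.png

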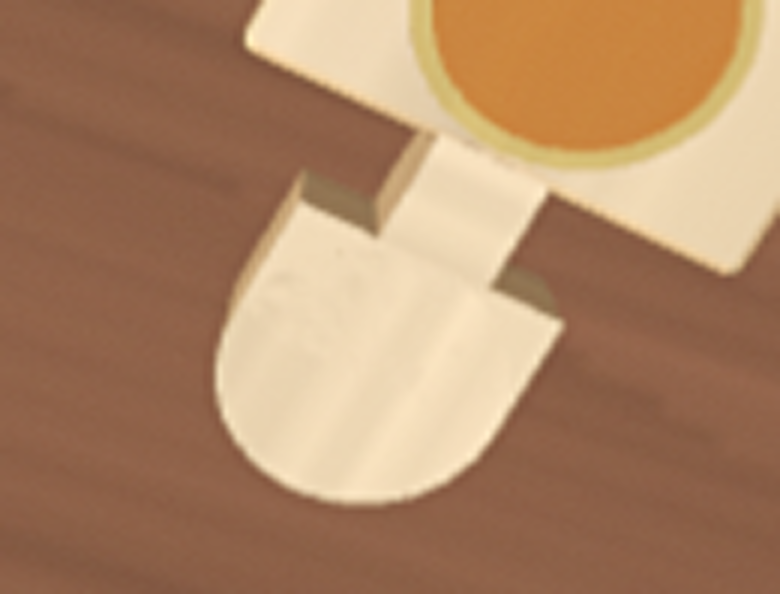

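Call:
carry_out(
  rows=[
    {"grip": 1,"linear": [15,0,0],"dr": [0.17,0,0]},
    {"grip": 1,"linear": [30,1,0.5],"dr": [0.34,0,0]},
    {"grip": 1,"linear": [45,2,1],"dr": [0.49,0,-0.006]},
    {"grip": 1,"linear": [65,2.6,1.2],"dr": [0.49,0,-0.006]},
    {"grip": 1,"linear": [85,2.6,1.2],"dr": [0.49,0,-0.006]},
    {"grip": 1,"linear": [97,2.6,1.2],"dr": [0.49,0,-0.006]},
    {"grip": 1,"linear": [100,2.6,1.2],"dr": [0.49,0,-0.006]},
    {"grip": 1,"linear": [100,2.6,1.2],"dr": [0.49,0,-0.006]},
  ],
)

```text
time_s: 13.65
tcp_pos: [492.3, -94.4, 4.8]
tool_rot: [29.2, 89.9, -67.6]
ft_force: [0.5, -0.0, 0.8]
opening: 85.5
```

```bash
python3 - <<'E'
from h import *
s=st();print(s['joint_positions'].round(1))
go(W(-117,71,4),YAW-90,s)
im=snapshot('wrist');cv2.imwrite('pics/w10.png',im[:,:,::-1])
E
```

```text
t 13.65 tcp [492.3 -94.4   4.8] s -117.0 lat 70.6 yawY -6.84 tilt [ 0.001 -0.002 -1.   ] open 85.5 F [ 0.5 -0.   0.8] Fa 0.0 q6 78.2
[-1.88e+01  2.33e+01  1.13e+02 -1.00e-01  4.37e+01  7.82e+01]
lin [ 0.8 -0.4  0. ] dr [-0.002  0.002 -0.001]
```

View pics/w10.png

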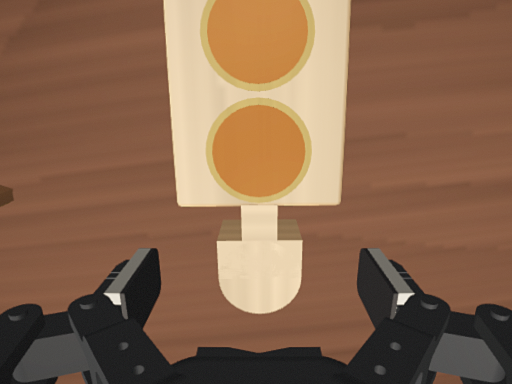

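Call:
carry_out(
  rows=[
    {"grip": -1,"linear": [0,0,0],"dr": [0,0,0]},
    {"grip": -1,"linear": [0,0,0],"dr": [0,0,0]},
    {"grip": -1,"linear": [0,0,0],"dr": [0,0,0]},
    {"grip": -1,"linear": [0,0,0],"dr": [0,0,0]},
    {"grip": -1,"linear": [0,0,0],"dr": [0,0,0]},
    {"grip": -1,"linear": [0,0,0],"dr": [0,0,0]},
    {"grip": -1,"linear": [0,0,0],"dr": [0,0,0]},
    {"grip": -1,"linear": [-1,0,0],"dr": [0,0,0]},
  ],
)

```text
time_s: 14.7
tcp_pos: [492.6, -94.5, 6.0]
tool_rot: [45.7, 89.9, -51.2]
ft_force: [0.8, -0.6, -2.3]
opening: 32.5
```

Call:
carry_out(
  rows=[
    {"grip": -1,"linear": [-0.5,0.3,6.1],"dr": [-0.087,0,0]},
    {"grip": -1,"linear": [-0.5,1.5,14.6],"dr": [-0.209,0,0]},
    {"grip": -1,"linear": [-0.5,4.2,24],"dr": [-0.349,0,0]},
    {"grip": -1,"linear": [-0.5,8.2,33],"dr": [-0.489,0,0]},
    {"grip": -1,"linear": [-0.5,13.4,41.1],"dr": [-0.628,0,0]},
    {"grip": -1,"linear": [-0.5,19.6,48.6],"dr": [-0.768,0,0]},
    {"grip": -1,"linear": [-0.5,26.9,55.2],"dr": [-0.908,0,0]},
    {"grip": -1,"linear": [-0.5,35,60.6],"dr": [-1.047,0,0]},
  ],
)

```text
time_s: 15.7
tcp_pos: [520.2, -159.2, 6.2]
tool_rot: [-18.3, 89.9, -55.0]
ft_force: [0.4, -0.6, -1.6]
opening: 32.5
```

```bash
python3 - <<'E'
from h import *
s=st();print(s['joint_positions'].round(1))
go(W(-187,0,5.5),YAW,s)
im=snapshot('wrist');cv2.imwrite('pics/w11.png',im[:,:,::-1])
E
```

```text
t 15.70 tcp [ 520.2 -159.2    6.2] s -178.0 lat 35.3 yawY 53.37 tilt [ 0.001 -0.002 -1.   ] open 32.5 F [ 0.4 -0.6 -1.6] Fa -0.6 q6 12.4
[-2.430e+01  2.580e+01  1.075e+02 -1.000e-01  4.650e+01  1.240e+01]
lin [ 0.8  9.8 35.1] dr [-0.522  0.002  0.001]
```

View pics/w11.png

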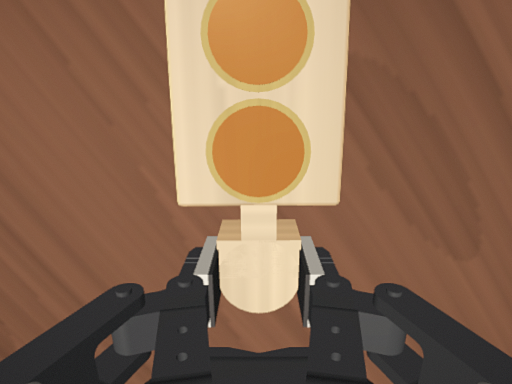

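Call:
carry_out(
  rows=[
    {"grip": -1,"linear": [0,1,10],"dr": [-0.14,0,0]},
    {"grip": -1,"linear": [0,4,22],"dr": [-0.3,0,0]},
    {"grip": -1,"linear": [0,8,32],"dr": [-0.44,0,0]},
    {"grip": -1,"linear": [0,10,36],"dr": [-0.522,0,0]},
    {"grip": -1,"linear": [0,10,36.5],"dr": [-0.522,0,0]},
    {"grip": -1,"linear": [0,10,36.5],"dr": [-0.522,0,0]},
    {"grip": -1,"linear": [0,10,36.5],"dr": [-0.522,0,0]},
    {"grip": -1,"linear": [0,10,36.5],"dr": [-0.522,0,0]},
  ],
)

```text
time_s: 16.75
tcp_pos: [556.5, -173.5, 6.4]
tool_rot: [-39.3, 89.8, -45.9]
ft_force: [0.3, 0.8, -1.5]
opening: 32.9
```

```bash
python3 - <<'E'
from h import *
s=st();print(s['joint_positions'].round(1))
go(W(-187,-2,5.5),YAW,s)
cv2.imwrite('pics/sc12.png',cv2.resize(snapshot('scene')[90:290,190:390,::-1],None,fx=3,fy=3))
im=snapshot('wrist');cv2.imwrite('pics/w12.png',im[:,:,::-1])
E
```

```text
t 16.75 tcp [ 556.5 -173.5    6.4] s -188.0 lat -2.5 yawY 83.42 tilt [ 0.003 -0.003 -1.   ] open 32.9 F [ 0.3  0.8 -1.5] Fa 0.9 q6 -17.5
[-2.410e+01  2.820e+01  1.025e+02 -1.000e-01  4.910e+01 -1.750e+01]
lin [ 0.9  1.  -0.5] dr [0.002 0.003 0.002]
```

View pics/sc12.png

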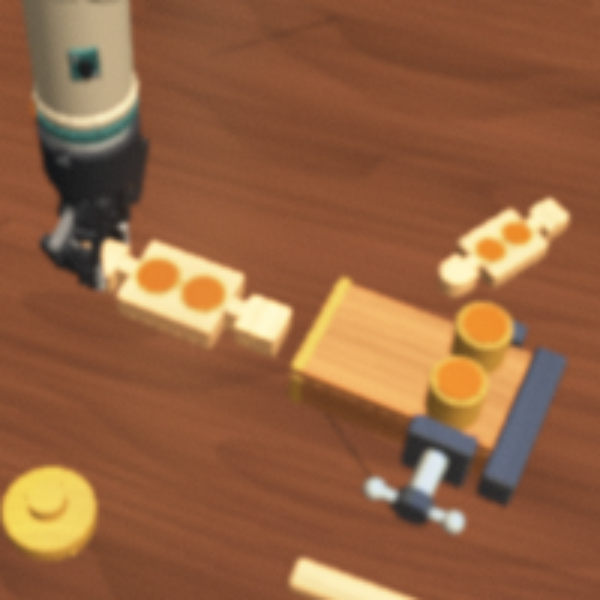

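View pics/w12.png

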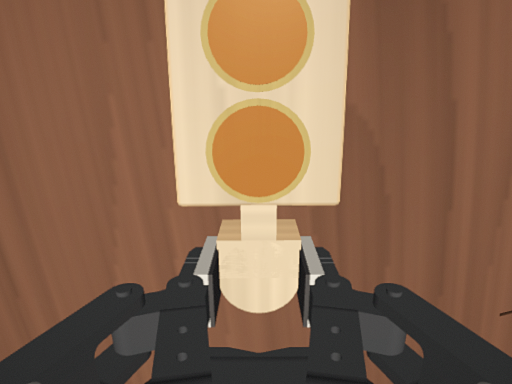

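Call:
carry_out(
  rows=[
    {"grip": -1,"linear": [0,6,-0.3],"dr": [0,0,0]},
    {"grip": -1,"linear": [0,15,-0.5],"dr": [0,0,0]},
    {"grip": -1,"linear": [0,25,-0.5],"dr": [0,0,0]},
    {"grip": -1,"linear": [0,35,-0.5],"dr": [0,0,0]},
    {"grip": -1,"linear": [0,45,-0.5],"dr": [0,0,0]},
    {"grip": -1,"linear": [0,55,-0.5],"dr": [0,0,0]},
    {"grip": -1,"linear": [0,64,-0.5],"dr": [0,0,0]},
    {"grip": -1,"linear": [0,70,-0.5],"dr": [0,0,0]},
  ],
)

```text
time_s: 17.85
tcp_pos: [564.1, -103.4, 6.3]
tool_rot: [-41.4, 89.8, -47.9]
ft_force: [0.8, -0.6, -1.7]
opening: 32.5
```

```bash
python3 - <<'E'
from h import *
s=st();print(s['joint_positions'].round(1))
im=snapshot('wrist');cv2.imwrite('pics/w13.png',im[:,:,::-1])
E
```

```text
t 17.85 tcp [ 564.1 -103.4    6.3] s -117.5 lat -1.8 yawY 83.46 tilt [ 0.002 -0.003 -1.   ] open 32.5 F [ 0.8 -0.6 -1.7] Fa -0.5 q6 -10.6
[-1.730e+01  2.770e+01  1.037e+02 -1.000e-01  4.840e+01 -1.060e+01]
```

View pics/w13.png

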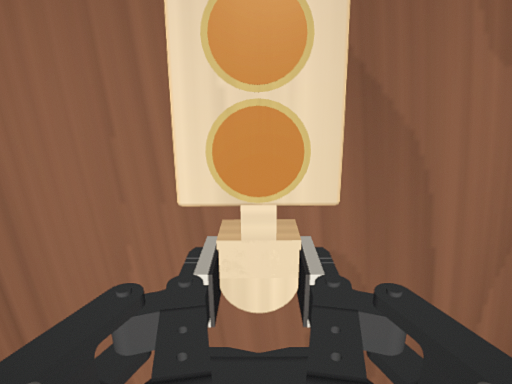

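Next 45 mm, through the flare, more slowly.

Call:
carry_out(
  rows=[
    {"grip": -1,"linear": [0,5,0],"dr": [0,0,0]},
    {"grip": -1,"linear": [0,11,0],"dr": [0,0,0]},
    {"grip": -1,"linear": [0,17,0],"dr": [0,0,0]},
    {"grip": -1,"linear": [0,23,0],"dr": [0,0,0]},
    {"grip": -1,"linear": [0,29,0],"dr": [0,0,0]},
    {"grip": -1,"linear": [0,35,0],"dr": [0,0,0]},
    {"grip": -1,"linear": [0,41,0],"dr": [0,0,0]},
    {"grip": -1,"linear": [0,46,0],"dr": [0,0,0]},
  ],
)

```text
time_s: 18.9
tcp_pos: [569.4, -56.6, 6.2]
tool_rot: [-32.6, 89.8, -39.2]
ft_force: [-0.4, -1.7, -0.8]
opening: 32.6
```

```bash
python3 - <<'E'
from h import *
s=st()
im=snapshot('wrist');cv2.imwrite('pics/w14.png',im[:,:,::-1])
E
```

```text
t 18.90 tcp [569.4 -56.6   6.2] s -70.4 lat -1.6 yawY 83.46 tilt [ 0.002 -0.002 -1.   ] open 32.6 F [-0.4 -1.7 -0.8] Fa -1.8 q6 -6.0
```

View pics/w14.png

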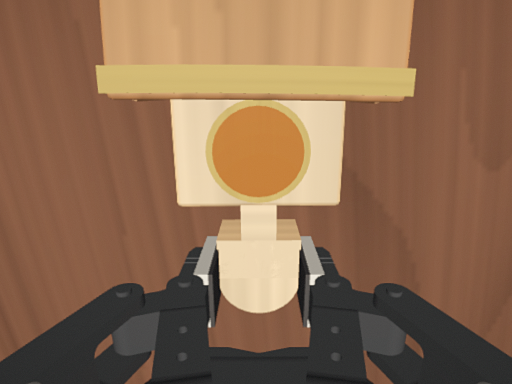

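Call:
carry_out(
  rows=[
    {"grip": -1,"linear": [0,5,0],"dr": [0,0,0]},
    {"grip": -1,"linear": [0.5,10,0],"dr": [0,0,0]},
    {"grip": -1,"linear": [1,14,0],"dr": [0,0,0]},
    {"grip": -1,"linear": [1,14,0],"dr": [0,0,0]},
    {"grip": 1,"linear": [1,14,0],"dr": [0,0,0]},
    {"grip": 1,"linear": [1,14,0],"dr": [0,0,0]},
    {"grip": 1,"linear": [1,14,0],"dr": [0,0,0]},
    {"grip": 1,"linear": [-30,14,0],"dr": [0,0,0]},
  ],
)

```text
time_s: 19.95
tcp_pos: [568.8, -41.5, 34.3]
tool_rot: [-173.7, 89.8, 179.7]
ft_force: [0.3, -1.2, 1.1]
opening: 85.6
```

```bash
python3 - <<'E'
from h import *
s=st();go(W(-102,-1,60),YAW,s)
E
```

```text
t 19.95 tcp [568.8 -41.5  34.3] s -55.4 lat 0.7 yawY 83.45 tilt [-0.003  0.    -1.   ] open 85.6 F [ 0.3 -1.2  1.1] Fa -1.1 q6 -4.6
lin [-25.7 -46.6   1.5] dr [ 0.003 -0.003  0.   ]
```

Call:
carry_out(
  rows=[
    {"grip": 1,"linear": [-26,0,0],"dr": [0,0,0]},
    {"grip": -1,"linear": [-26,-25,1],"dr": [0,0,0]},
    {"grip": -1,"linear": [-26,-47,1.5],"dr": [0,0,0]},
    {"grip": -1,"linear": [-26,-47,1.5],"dr": [0,0,0]},
    {"grip": -1,"linear": [-10,-47,1.5],"dr": [0,0,0]},
    {"grip": -1,"linear": [10,-47,1.5],"dr": [0,0,0]},
    {"grip": -1,"linear": [25,-47,1.5],"dr": [0,0,0]},
    {"grip": -1,"linear": [28,-47,1.5],"dr": [0,0,0]},
  ],
)

```text
time_s: 20.95
tcp_pos: [563.7, -87.4, 4.6]
tool_rot: [176.9, 89.6, 170.4]
ft_force: [0.8, -0.7, -0.0]
opening: -0.2
```

```bash
python3 - <<'E'
from h import *
s=st();im=snapshot('wrist');cv2.imwrite('pics/w15.png',im[:,:,::-1])
print(proj('wrist',[W(-76,0,24),W(-42,0,24)],s))
E
```

```text
t 20.95 tcp [563.7 -87.4   4.6] s -101.6 lat 0.5 yawY 83.49 tilt [-0.007  0.001 -1.   ] open -0.2 F [ 0.8 -0.7 -0. ] Fa -0.7 q6 -9.2
[[261.6869734  216.90524034]
 [262.21659329 128.14426395]]
```

View pics/w15.png

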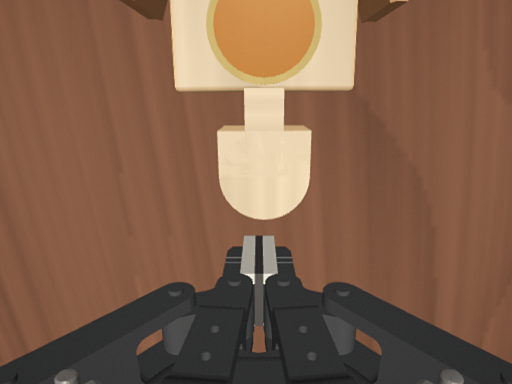

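Call:
carry_out(
  rows=[
    {"grip": -1,"linear": [-1,5,1],"dr": [0,0,0]},
    {"grip": -1,"linear": [-1,10,1.5],"dr": [0,0,0]},
    {"grip": -1,"linear": [-1,15,1.5],"dr": [0,0,0]},
    {"grip": -1,"linear": [-1,20,1.5],"dr": [0,0,0]},
    {"grip": -1,"linear": [-1,25,1.5],"dr": [0,0,0]},
    {"grip": -1,"linear": [-1,30,1.5],"dr": [0,0,0]},
    {"grip": -1,"linear": [-1,35,1.5],"dr": [0,0,0]},
    {"grip": -1,"linear": [-1,40,1.5],"dr": [0,0,0]},
  ],
)

```text
time_s: 22.0
tcp_pos: [570.3, -51.5, 6.6]
tool_rot: [-126.1, 89.6, -132.4]
ft_force: [-2.5, -12.8, 1.1]
opening: -0.2
```

```bash
python3 - <<'E'
from h import *
s=st();im=snapshot('wrist');cv2.imwrite('pics/w16.png',im[:,:,::-1])
E
```

```text
t 22.00 tcp [570.3 -51.5   6.6] s -65.2 lat -1.9 yawY 83.66 tilt [-0.005 -0.006 -1.   ] open -0.2 F [ -2.5 -12.8   1.1] Fa -13.0 q6 -5.2
```

View pics/w16.png

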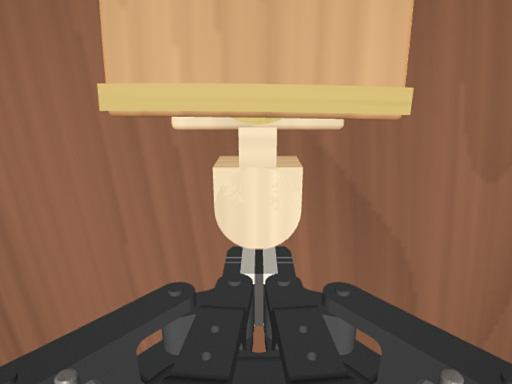

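Call:
carry_out(
  rows=[
    {"grip": -1,"linear": [0,7,-0.5],"dr": [0,0,0]},
    {"grip": -1,"linear": [0,10,-0.5],"dr": [0,0,0]},
    {"grip": -1,"linear": [0,13,-0.5],"dr": [0,0,0]},
    {"grip": -1,"linear": [0,16,-0.5],"dr": [0,0,0]},
    {"grip": -1,"linear": [0,19,-0.5],"dr": [0,0,0]},
    {"grip": -1,"linear": [0,22,-0.5],"dr": [0,0,0]},
    {"grip": -1,"linear": [0,24,-0.5],"dr": [0,0,0]},
    {"grip": -1,"linear": [0,25,-0.5],"dr": [0,0,0]},
  ],
)

```text
time_s: 23.05
tcp_pos: [571.5, -34.6, 6.9]
tool_rot: [-104.5, 88.8, -110.4]
ft_force: [-5.1, -28.8, 0.5]
opening: -0.1
```

```bash
python3 - <<'E'
from h import *
s=st()
E
```

```text
t 23.05 tcp [571.5 -34.6   6.9] s -48.3 lat -1.1 yawY 84.09 tilt [-0.008 -0.02  -1.   ] open -0.1 F [ -5.1 -28.8   0.5] Fa -29.2 q6 -2.7
```

Same stop position (s = −48.3) and force (29 N) as in the release push. I'll back off and lift.

Call:
carry_out(
  rows=[
    {"grip": -1,"linear": [0,-6,0],"dr": [0,0,0]},
    {"grip": -1,"linear": [0,-12,0],"dr": [0,0,0.0]},
    {"grip": -1,"linear": [0,-20,0],"dr": [0,0,0.0]},
    {"grip": -1,"linear": [0,-30,0],"dr": [0,0,0.0]},
    {"grip": -1,"linear": [0,-45,0],"dr": [0,0,0.0]},
    {"grip": -1,"linear": [-20,-55,0],"dr": [0,0,0.0]},
    {"grip": -1,"linear": [-70,-55,0],"dr": [0,0,0.0]},
    {"grip": -1,"linear": [-120,-55,0],"dr": [0,0,0.0]},
  ],
)

```text
time_s: 24.05
tcp_pos: [566.4, -87.6, 129.0]
tool_rot: [-107.3, 88.8, -113.3]
ft_force: [0.6, -0.5, -0.4]
opening: -0.0
```

```bash
python3 - <<'E'
from h import *
s=st();im=snapshot('wrist');cv2.imwrite('pics/w17.png',im[:,:,::-1])
print(proj('wrist',[W(-48,0,24),W(-14,17,24),W(-14,-17,24),W(0,46,44),W(0,-46,44)],s).round(1))
cv2.imwrite('pics/sc17.png',snapshot('scene')[:,:,::-1])
E
```

```text
t 24.05 tcp [566.4 -87.6 129. ] s -101.5 lat -2.2 yawY 84.05 tilt [-0.008 -0.02  -1.   ] open -0.0 F [ 0.6 -0.5 -0.4] Fa -0.5 q6 -8.4
[[258.5 118. ]
 [234.6  67.9]
 [283.8  68.6]
 [185.9  42.5]
 [332.8  44.4]]
```

View pics/w17.png

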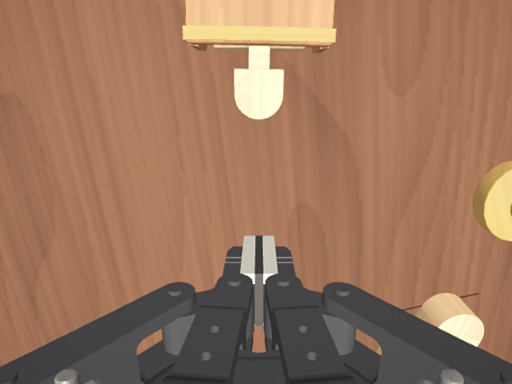

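View pics/sc17.png

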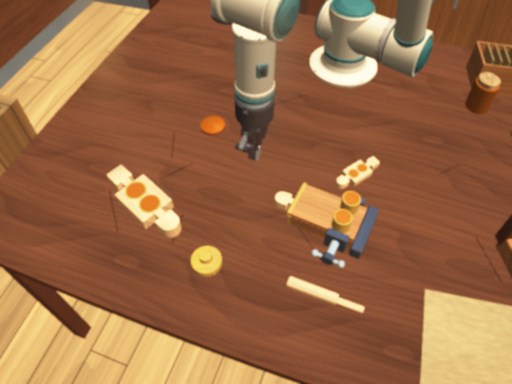

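The round tip shows at (259,118). The held position predicts (258.5,118), so the catch is holding. The knob, lens and stick are at the same pixels as at the start.

```bash
python3 - <<'E'
from h import *
s=st();print(sign_off())
E
```

```text
t 24.15 tcp [570.7 -88.4 134. ] s -101.8 lat -6.7 yawY 84.06 tilt [ 0.004 -0.023 -1.   ] open 0.3 F [ 0.3 -0.9  1.2] Fa -0.9 q6 -8.4
the job is handed in; nothing more can be done
None
```

The carrier is turned round and back in the viewer frame, square handle inside and round handle sticking out. I handed the job in at 24.15 s; no verdict was reported.

**What I did:** I pushed the square head in to the firm stop to release the catch, then pulled the carrier out. I turned it in two 90° steps, changing grip from the square to the round handle in between. Then I slid it in square end first and pushed it to the stop to latch it.

**Last checks:**
- **Latching push:** it ended at the same place as the release push, 48.3 mm outside the mouth, with about 29 N against 30 N.
- **Held position:** after I backed off, the round tip stayed within about 1 pixel of where a held carrier should be. I could not read the ejector joint itself, so this is judged from the picture.
- **Bystanders:** the knob, loose lens and burnishing stick look unmoved in the scene picture, judged by eye.
- **Robot:** the gripper was shut and clear, about 130 mm above the bench, touching nothing.

No check failed. The only mismatches were 1–3 mm sideways between the commanded and measured tool positions, plus a few mm of give while pushing. In the final reading after the lift, the arm, clear of everything, had drifted about 5 mm.

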